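# Level the bench scale by its thumbwheel feet, then set the ink bottle on its pan

### The arm

A 6-joint arm with a two-finger parallel gripper is mounted at the origin on a cart in front of the work surface, level with it; the furniture and walls round the work are solid. World frame = base frame: x ahead of the robot, y to its left, z up, the work surface at z = 0. Lengths are in m, angles in degrees, forces in N, time in s.
With the tool pointing down it reaches from about 0.25 to 0.775 m from the base axis. Payload 4 kg.
Tool frame: the origin (TCP) lies at the very end of the fingers, on their centre line; the grasp point (between the pads) lies 19 mm behind it; z points along the fingers, y is the line along which they close (so a half turn about z gives the same grasp; the last joint's range is limited). The gripper opens to 85 mm and grips with 20 to 120 N. Pads are 22 mm wide; open, the fingers measure 114 mm over their backs; the gripper's body (76 mm by 85 mm) begins 54 mm behind the grasp point. The pads swing forward as they close: fully open they stand 13 mm farther back than shut.
Start: joints at [-71.568, 4.996, 78.535, -0, 96.463, -5.907], TCP at [0.227, -0.501, 0.231] pointing down, gripper open.
Joint ranges: [-177.83, 177.83], [-43.37, 116.18], [15.69, 146.23], [-61.86, 241.86], [9.47, 152.12], [-147.06, 147.06]. Speed limits (degrees/s): [159.86, 159.86, 180, 180, 180, 180].

### API

Orientations are given as a 3x3 rotation matrix whose columns are the frame's x, y, z axes.
In Python, from cell import arm gives the robot as it stands.
- The arm moves only by the tool step_arm, never from a script. Its argument "motion" is a list of rows, each an object of numbers: "claw": the closure in counts, from 0 (fully open) to 255 (shut); "x", "y", "z": the shift along the world's x, y, z in units of 20 cm (1.0 is 20 cm); "yaw": the turn about the world's z in units of pi/4 rad (1.0 is pi/4 rad). In form: [{"claw": .., "x": .., "y": .., "z": .., "yaw": ..}, ...]. A call has 1 to 20 rows; each row is the pose to reach, as a shift and turn from the pose commanded when the call began; what a row does not reach only later rows make up. A row lasts 1/8 s, in which the tool goes at most 62.5 mm and 10.7 degrees, less where a joint would pass 70% of its speed; a pose out of reach is approached as far as the arm can. A call with a number of a shift or a turn outside -1 to 1 is refused whole. A call with a gripper value outside its range is refused whole. The fingers move at their own pace and stop on an object; "squeeze" is the grip in N (left out, the last holds). Time passes only in rows, so rows that repeat a pose let the fingers close. It gives the time, the measured TCP pose, the force, the opening and the grip force at its end, in the units of the state.
- arm.observe(): the state, without advancing time (a new reading comes with each control period).
- arm.capture(name): name is "side" or "top" or "wrist"; returns (picture, depth): 480x640x3 uint8, red, green, blue; 480x640 float32, m along the optical axis (not along the pixel's ray), 0 where there is no reading.
- arm.camera_model(name): a dict with "camera_matrix" (3x3 intrinsics, pixels), "rvec" (rotation vector, rad) and "tvec" (3), from world to camera coordinates, as OpenCV has them; the wrist camera has in their place "hand_eye" (4x4, takes a point from camera to tool coordinates, whose origin is the TCP and whose axes are the flange's). Camera axes: x right, y down, z forward; pixel columns grow to the right and rows downward; lengths in m; the calibration is good to about 2 mm. A picture is of the moment at which its call begins: read the wrist's pose just before it. camera_model takes no time and is no camera call.
- arm.finish_job(): hands the job in; it is judged then, once.
The state is a dict: "time": time; "joint_positions": joint angles; "joint_velocities": joint speeds; "tau": joint torques, N m; "position": TCP position; "eef_rot": TCP orientation; "contact_force": force on the tool from outside, world axes, zero at the start; "moment": the same for the moment, N m; "width": finger opening in m; "gripper_force": force on a finger pad.
Only numpy, scipy, OpenCV 4.12 (cv2) and the standard library are available. Lean on these libraries where they do the work, as an engineer would, in place of code of your own. Each camera call takes 0.05 s, during which the arm holds its last target. There are 200 camera calls.

### The job

The bench scale stands crooked: roll the two knurled thumbwheels under its front corners with a fingertip, gently, until the scale stands level and the bubble rests inside its circle. Then take the ink bottle that stands on the open table to one side of the scale (not the one at the back), stand it upright on the middle of the pan and let go, with the scale still level. Do not press hard on the wheels or the scale, shove the scale out of its place or disturb the other things.

Things in the scene. Friction and masses are not known exactly. Their poses are not given: they have to be found in the camera images.
- scale: White electronic bench scale, 230 (its x) x 180 (its y) x 64 mm, 2.5 to 3.3 kg, loose on three feet. Origin: on the table under the middle of the housing when level; x to its back, y to its left, z up (vertical when level). The housing begins 22 mm above the table and is 57 mm tall at the front console. A push of the robot on it or its wheels of more than 12 N harms it.
- edge_left (a point): Lower front edge of the housing above the left foot, 22 mm over the table. Below it shows the near rim of that foot's black knurled thumbwheel (upright axis, 30 mm across, 6 to 18 mm above the table; cannot be pinched). Its plate is screwed on through a slot, so the rim stands 4 to 14 mm in front of this edge, a different amount at each foot and each time: feel for it, at under about 10 mm/s.
- edge_right (a point): The same edge above the right foot and its thumbwheel, alike in size and working. A wheel turned clockwise seen from above (near rim drawn to the scale's left, +y) raises its corner, the other way lowers it: 8 mm a turn, end stops 4.6 mm either side of level. It turns stiffly (at the rim about 1.5 N to lower, 3 N to raise), stays where left, and slips under a finger that presses lightly; 5 to 7 N of press is right.
- rear_foot (a point): Foot of the fixed third leg, at (85, 0) mm in the scale's frame, on the table. The front feet stand at about (-109, 62) mm (left) and (-109, -62) mm (right), up to 5 mm more or less in x. 1 mm of rise at one front foot leans the scale 0.46 degree sideways and 0.15 degree fore and aft.
- vial (a point): Centre of the round bubble level (glass 28 mm across) on the right of the scale's console, 56 mm above the table. Its marked circle has a radius of 6.5 mm.
- bubble (a point): Centre of the 8 mm bubble in that level. It floats towards the higher side, 5.2 mm per degree of tilt (at most 9 mm each way, then it rests at the rim), and settles in about a second; it lies within 2.1 mm of the vial's centre when the scale is level enough.
- pan (a point): Centre of the top face of the round steel weighing pan, 120 mm across, 64 mm above the table, flat.
- ink_bottle: Round ink bottle with a black cap, 67 mm tall, 0.09 to 0.18 kg; body 47 mm in diameter up to 49 mm, cap 32 mm in diameter from 50 to 67 mm. Origin: centre of its underside, z up. It stands to the right or the left of the scale.
- sharpener: Barrel pencil sharpener, 44 mm in diameter, 59 mm tall, standing; not part of the job. Origin: centre of its underside.
- tape_roll: Roll of masking tape lying flat, 94 mm across, 25 mm tall; not part of the job. Origin: centre of its underside.
- rubber_eraser: Block eraser in a card sleeve lying flat, 23 x 52 x 13 mm; not part of the job. Origin: centre of its underside.
Not all that is in view belongs to the job. What is shaped like the ink_bottle but orange, pink or turquoise is not meant.

How it is judged:
By the outcome, as a careful person would: the job done as asked, in the order asked, and still so for the second after the job is handed in, with the robot touching nothing.
It also fails if it takes over 72 s, if anything falls off the work surface, if the arm or the gripper's body presses on something with over 40 N, if the wrist force passes 120 N, or if a joint passes its speed limit or range.

## Working session

There is one attempt and no reset: what is moved stays moved. The work goes in short steps, Python scripts to look and compute and a tool call to move; the robot and the scene stay as the last step left them, time stands still between calls to the robot, and variables do not carry over. Pictures are saved under pics/ and viewed, at most 10 in all, crops included, and the job is handed in when it is done.

Besides the shell and the picture viewer there is one more tool, called after "Emit:" as name([rows], argument=value, ...), one row to a line, values as JSON. step_arm: Moves the arm, as the interface text tells. Its arguments: {"type":"object","properties":{"motion":{"type":"array","items":{"type":"object","properties":{"claw":{"type":"number"},"x":{"type":"number","minimum":-1,"maximum":1},"y":{"type":"number","minimum":-1,"maximum":1},"z":{"type":"number","minimum":-1,"maximum":1},"yaw":{"type":"number","minimum":-1,"maximum":1}}}},"squeeze":{"type":"number"}},"required":["motion"]}

```bash
mkdir -p pics
cat > h.py <<'E'
import numpy as np, cv2
from cell import arm
def cam(n):
    m=arm.camera_model(n); K=np.array(m["camera_matrix"],float)
    if n!="wrist":
        R=cv2.Rodrigues(np.array(m["rvec"],float))[0]; t=np.array(m["tvec"],float).ravel()
        return K,R,t
    s=arm.observe(); T=np.eye(4); T[:3,:3]=s["eef_rot"]; T[:3,3]=s["position"]
    W=np.linalg.inv(T@np.array(m["hand_eye"])); return K,W[:3,:3],W[:3,3]
def ray(c,uv,z):
    K,R,t=c; d=R.T@np.linalg.inv(K)@np.array([uv[0],uv[1],1.]); o=-R.T@t
    return o+d*(z-o[2])/d[2]
def px(c,P):
    K,R,t=c; q=K@(R@np.array(P,float)+t); return q[:2]/q[2]
def save(n,im): cv2.imwrite(f"pics/{n}.png",cv2.cvtColor(im,cv2.COLOR_RGB2BGR))
E
python3 - <<'E'
from h import *
a,d=arm.capture("top"); b,e=arm.capture("side")
np.savez("s0",a=a,d=d,b=b,e=e)
save("top0",a); save("side0",b)
for n in("top","side"):
    K,R,t=cam(n); print(n,K[0,0],-R.T@t,R[2])
print(arm.observe())
E
```

```text
top 492.75567693585447 [ 0.47935125 -0.02433646  1.16207806] [ 0.06710456 -0.03117823 -0.99725869]
side 486.2628732831388 [0.37643067 0.83393699 0.60202545] [ 0.1900594  -0.83164966 -0.52176265]
{'time': 0.1, 'joint_positions': array([-7.15674266e+01,  5.03540732e+00,  7.86169651e+01, -1.04147834e-03,
        9.64637636e+01, -5.90856519e+00]), 'joint_velocities': array([-0.1145918 , -0.17142668, -0.15023496,  0.07543771,  0.0295903 ,
        0.05166398]), 'tau': array([ 2.32060847e-03, -3.53017652e+01, -3.14217067e+01, -1.09437663e-04,
        7.99746893e-03, -1.38200939e-06]), 'position': array([ 0.22652568, -0.50068235,  0.23024331]), 'eef_rot': array([[ 9.11108471e-01,  4.12166132e-01, -6.58034631e-04],
       [ 4.12166614e-01, -9.11106474e-01,  1.91725359e-03],
       [ 1.90687385e-04, -2.01804590e-03, -9.99997946e-01]]), 'contact_force': array([-0.65936088,  0.07872696, -0.21898301]), 'moment': array([-0.00371136,  0.02468067,  0.01348832]), 'gripper_force': 0.0, 'width': 0.08560033035936247}
```

View pics/top0.png

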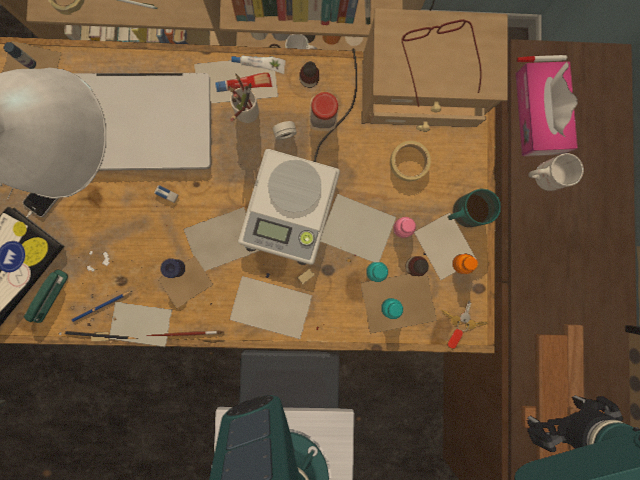

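View pics/side0.png

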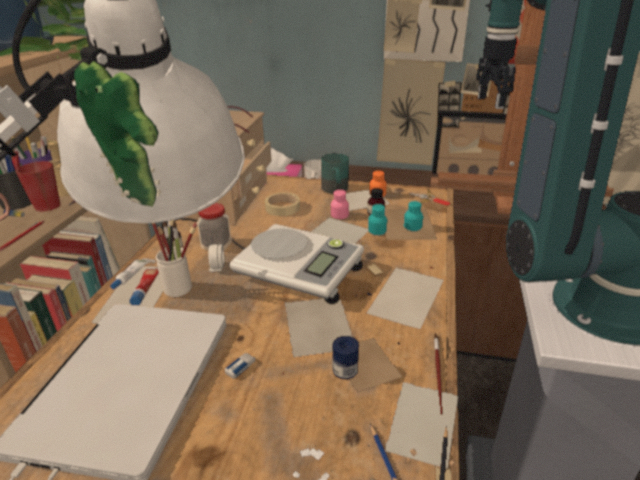

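The ink bottle could be the dark thing at top (173,268), the one at (418,266), or the one at the back at (309,74), which is excluded. I'll enlarge them to decide.

Run:
```python
from h import *
z=np.load("s0.npz");a,b=z["a"],z["b"]
c=lambda im,u,v,r,s:cv2.resize(im[v-r:v+r,u-r:u+r],(s,s),interpolation=cv2.INTER_CUBIC)
top=np.hstack([c(a,173,268,22,260),c(a,418,266,22,260),c(a,309,74,22,260)])
bot=np.hstack([c(b,345,357,30,260),c(b,377,205,30,260),c(b,340,262,40,260)])
save("crop1",np.vstack([top,bot]))
T=cam("top");S=cam("side")
print(ray(T,(173,268),.06),ray(S,(345,343),.067))
print(ray(T,(418,266),.06),ray(S,(376,193),.067))
for uv in [(266,150),(339,173),(240,243),(320,264)]: print(uv,ray(T,uv,.05))
print("vial",ray(T,(306,238),.056),"pan",ray(T,(295,187),.064))
```

```text
[0.47076273 0.25527964 0.06      ] [0.47146957 0.27141339 0.067     ]
[ 0.48945511 -0.29033589  0.06      ] [ 0.49004812 -0.2761704   0.067     ]
(266, 150) [0.74453247 0.05971758 0.05      ]
(339, 173) [ 0.69692827 -0.10831374  0.05      ]
(240, 243) [0.53062355 0.11105258 0.05      ]
(320, 264) [ 0.48822459 -0.07016229  0.05      ]
vial [ 0.54568499 -0.03693467  0.056     ] pan [ 0.65920941 -0.00900909  0.064     ]
```

View pics/crop1.png

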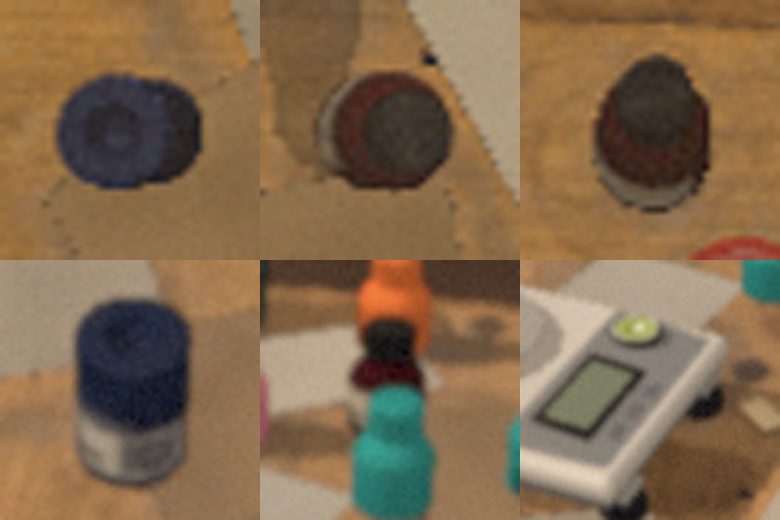

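The (418,266) object has a dark red body and a narrower black cap, so it is the ink bottle. The (173,268) object is a straight blue barrel on a grey base, so it is the sharpener. I'll get precise positions and the wrist camera geometry.

Run:
```python
from h import *
T=cam("top");S=cam("side")
print(np.array(arm.camera_model("wrist")["hand_eye"]).round(3), np.array(arm.camera_model("wrist")["camera_matrix"]).round(1))
print("cap",ray(T,(420.5,266),.067),ray(S,(376.5,193),.067))
for n,uv in dict(pink=(404,226),t1=(377,271),t2=(392,308),or_=(466,263)).items(): print(n,ray(T,uv,.067))
```

```text
[[-0.001 -0.964 -0.267  0.067]
 [ 1.    -0.001 -0.     0.   ]
 [ 0.    -0.267  0.964 -0.142]
 [ 0.     0.     0.     1.   ]] [[418.3   0.  325.6]
 [  0.  418.3 246.9]
 [  0.    0.    1. ]]
cap [ 0.48953816 -0.29427273  0.067     ] [ 0.48881521 -0.27640316  0.067     ]
pink [ 0.57815941 -0.25590705  0.067     ]
t1 [ 0.4758738  -0.19684114  0.067     ]
t2 [ 0.39490535 -0.23171011  0.067     ]
or_ [ 0.49894156 -0.39696658  0.067     ]
```

Emit:
step_arm([
  {"claw": 255,"x": 0.2,"y": 0.25,"z": 0.2,"yaw": -0.2},
  {"claw": 255,"x": 0.4,"y": 0.5,"z": 0.3,"yaw": -0.4},
  {"claw": 255,"x": 0.6,"y": 0.8,"z": 0.4,"yaw": -0.6},
  {"claw": 255,"x": 0.75,"y": 1.0,"z": 0.5,"yaw": -0.82},
  {"claw": 255,"x": 0.75,"y": 1.0,"z": 0.5,"yaw": -0.82},
  {"claw": 255,"x": 0.75,"y": 1.0,"z": 0.5,"yaw": -0.82},
  {"claw": 255,"x": 0.75,"y": 1.0,"z": 0.5,"yaw": -0.82},
])

```text
time: 0.98
position: [0.3762, -0.3015, 0.3304]
eef_rot: [[0.976, -0.218, -0.001], [-0.218, -0.976, 0.001], [-0.002, -0.0, -1.0]]
contact_force: [-0.6, -0.4, -0.1]
width: -0.0001
gripper_force: 0.0
```

Run:
```python
from h import *
c=cam("wrist"); a,d=arm.capture("wrist"); save("w1",a); np.savez("w1",a=a,d=d)
print([ (n,px(c,P).round()) for n,P in dict(bottle=(.4895,-.2943,.067),fl=(.53,.111,.022),fr=(.488,-.07,.022),tip=arm.observe()["position"]).items()])
K,R,t=c;print(-R.T@t)
```

```text
[('bottle', array([290.,  83.])), ('fl', array([-93., 138.])), ('fr', array([ 85., 140.])), ('tip', array([325., 320.]))]
[ 0.44219625 -0.31679751  0.47251211]
```

Emit:
step_arm([
  {"claw": 255,"x": 0.05,"y": 0.3,"z": 0.0,"yaw": 0},
  {"claw": 255,"x": 0.12,"y": 0.6,"z": 0.0,"yaw": 0},
  {"claw": 255,"x": 0.2,"y": 0.9,"z": -0.1,"yaw": 0},
  {"claw": 255,"x": 0.2,"y": 1.0,"z": -0.3,"yaw": 0},
  {"claw": 255,"x": 0.2,"y": 1.0,"z": -0.3,"yaw": 0},
  {"claw": 255,"x": 0.2,"y": 1.0,"z": -0.3,"yaw": 0},
  {"claw": 255,"x": 0.2,"y": 1.0,"z": -0.3,"yaw": 0},
])

```text
time: 1.9
position: [0.4176, -0.1029, 0.2736]
eef_rot: [[0.976, -0.22, 0.004], [-0.22, -0.976, -0.002], [0.004, 0.001, -1.0]]
contact_force: [0.6, 0.0, 0.7]
width: -0.0003
gripper_force: 0.0
```

Emit:
step_arm([
  {"x": 0.0,"y": 0.3,"z": 0.0},
  {"x": 0.05,"y": 0.5,"z": -0.0},
  {"x": 0.05,"y": 0.5,"z": -0.0},
  {"x": 0.05,"y": 0.5,"z": -0.0},
])

```text
$.motion[0]: bad value
```

Run:
```python
from h import *
c=cam("wrist"); a,d=arm.capture("wrist"); save("w2",a); np.savez("w2",a=a,d=d,R=c[1],t=c[2])
print(arm.observe()["position"],arm.observe()["time"])
print([ (n,px(c,P).round()) for n,P in dict(fl=(.53,.111,.05),fr=(.488,-.07,.05),tip=arm.observe()["position"]).items()])
```

```text
[ 0.41752472 -0.10271285  0.27344233] 1.95
[('fl', array([ 49., 138.])), ('fr', array([269., 140.])), ('tip', array([324., 320.]))]
```

View pics/w2.png

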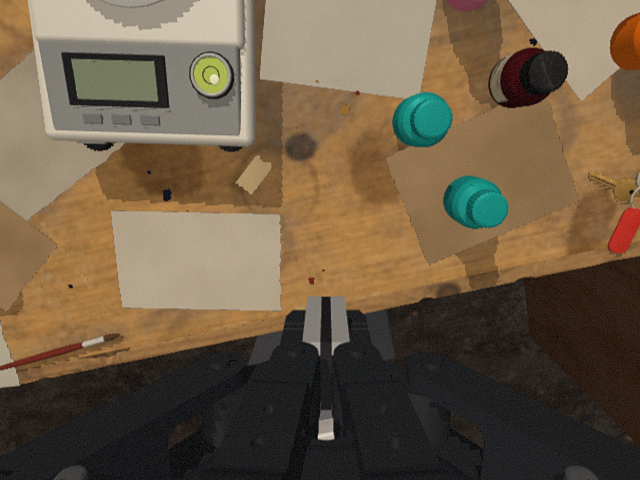

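The wrist view shows the vial at (211,74), the bubble slightly front-right of centre, and the wheels at (98,147) and (231,148). I'll measure these.

Run:
```python
from h import *
z=np.load("w2.npz");a=z["a"];c=(cam("wrist")[0],z["R"],z["t"])
g=a.astype(int); 
pts=[]
for u in list(range(60,85))+list(range(115,215)):
    col=g[100:175,u]; w=np.where((col.min(1)>120)&(np.ptp(col,axis=1)<45))[0]
    if len(w): pts.append((u,100+w.max()+.5))
pts=np.array(pts); vx,vy,x0,y0=cv2.fitLine(pts.astype(np.float32),cv2.DIST_HUBER,0,.01,.01).ravel()
f=lambda u:(u,y0+(u-x0)*vy/vx)
A,B=ray(c,f(50),.03),ray(c,f(250),.03); print("edge",A,B,"yaw",np.degrees(np.arctan2(-(A-B)[0],(A-B)[1])))
# side edges at row 125
for v in (115,128):
    r=g[v]; w=np.where((r[:300].min(1)>120)&(np.ptp(r[:300],axis=1)<45))[0]; print(v,w.min(),w.max(),ray(c,(w.min(),v),.05),ray(c,(w.max(),v),.05))
hs=cv2.cvtColor(a,cv2.COLOR_RGB2HSV)
m=cv2.inRange(hs,(25,90,80),(45,255,255)); m[:, :180]=0;m[:,245:]=0;m[110:]=0
cn=max(cv2.findContours(m,0,1)[0],key=cv2.contourArea); e=cv2.fitEllipse(cv2.convexHull(cn)); print("vial",e,ray(c,e[0],.056))
# wheels dark
for u0,u1 in((70,125),(205,260)):
    k=np.where(g[140:165,u0:u1].max(2)<45); print("wheel",k[1].mean()+u0,k[1].min()+u0,k[1].max()+u0,k[0].max()+140, ray(c,(k[1].mean()+u0,k[0].max()+140),.018))
save("v2",cv2.resize(a[45:105,180:245],None,fx=8,fy=8,interpolation=cv2.INTER_CUBIC))
```

```text
edge [0.50036707 0.13592111 0.03      ] [ 0.50870971 -0.05584649  0.03      ] yaw 2.4910189727504517
115 0 251 [0.55671915 0.14346547 0.05      ] [ 0.51053485 -0.06080686  0.05      ]
128 3 251 [0.54645497 0.14538974 0.05      ] [ 0.50045787 -0.05802637  0.05      ]
vial ((210.32357788085938, 74.3733139038086), (33.30229949951172, 36.548221588134766), 158.42715454101562) [ 0.5472704  -0.03821922  0.056     ]
wheel 99.6390977443609 85 112 150 [0.51401298 0.0892953  0.018     ]
wheel 230.53521126760563 221 241 151 [ 0.48637556 -0.02879709  0.018     ]
```

View pics/v2.png

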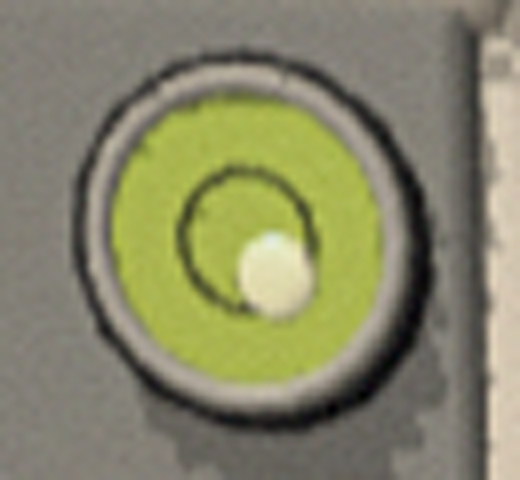

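Run:
```python
from h import *
z=np.load("w2.npz");a=z["a"];c=(cam("wrist")[0],z["R"],z["t"])
g=cv2.GaussianBlur(cv2.cvtColor(a,cv2.COLOR_RGB2GRAY),(3,3),0).astype(int)
def fit(p):
    p=np.array(p,np.float32); vx,vy,x0,y0=cv2.fitLine(p,cv2.DIST_HUBER,0,.01,.01).ravel(); return vx,vy,x0,y0
p=[(u,130+np.argmin(np.diff(g[130:156,u]))+.5) for u in range(120,215)]
vx,vy,x0,y0=fit(p); f=lambda u:(u,y0+(u-x0)*vy/vx)
print(f(50),f(250),np.degrees(np.arctan2(vy,vx)))
A,B=ray(c,f(60),.03),ray(c,f(240),.03); print("edge",A,B,"yaw",np.degrees(np.arctan2(-(A-B)[0],(A-B)[1])))
q=[(240+np.argmin(np.diff(g[v,240:262]))+.5,v) for v in range(20,130)]
vx,vy,x0,y0=fit(q); h=lambda v:(x0+(v-y0)*vx/vy,v)
C,D=ray(c,h(20),.05),ray(c,h(130),.05); d=C-D; print("side",C,D,np.degrees(np.arctan2(d[1],d[0])))
sv=a[125:165,60:260]; save("v3",cv2.resize(sv,None,fx=4,fy=4,interpolation=cv2.INTER_CUBIC))
```

```text
(50, np.float32(142.74995)) (250, np.float32(142.31259)) -0.1252926
edge [0.52688613 0.11535686 0.03      ] [ 0.49168093 -0.0418592   0.03      ] yaw -12.621951355748422
side [ 0.57987737 -0.07891963  0.05      ] [ 0.49856078 -0.05906604  0.05      ] -13.720445087029981
```

View pics/v3.png

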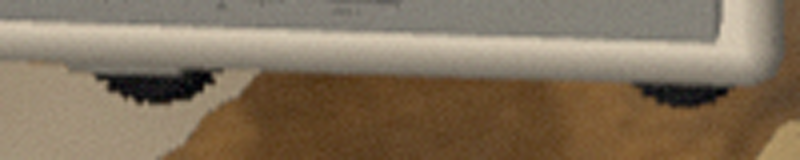

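Edge slope in the crop gives a scale yaw of about -13.8°. The left wheel's near rim is at full-image (99,150.5) and the right's at (231,151.5). I'll check whether the cream piece at (255,175) has height, since it lies beside the right wheel.

Run:
```python
from h import *
z=np.load("w2.npz");d=z["d"];K=cam("wrist")[0];R,t=z["R"],z["t"]
def P(u,v):
    q=np.linalg.inv(K)@np.array([u,v,1.])*d[v,u]; return R.T@(q-t)
for uv in [(255,175),(258,165),(250,183),(285,185),(225,185),(200,185),(190,120)]: print(uv,P(*uv).round(4))
c=(K,R,t)
for uv in [(236,180),(253,155),(271,160),(254,193)]: print(ray(c,uv,.005).round(4))
```

```text
(255, 175) [ 0.4591 -0.0419  0.0006]
(258, 165) [ 4.678e-01 -4.730e-02  3.000e-04]
(250, 183) [ 0.4525 -0.0348 -0.0006]
(285, 185) [ 0.4428 -0.068  -0.0019]
(225, 185) [ 0.4561 -0.0101 -0.0005]
(200, 185) [ 0.4615  0.0143 -0.0013]
(190, 120) [ 0.518  -0.0099  0.0498]
[ 0.4588 -0.0234  0.005 ]
[ 0.4781 -0.0459  0.005 ]
[ 0.4697 -0.0616  0.005 ]
[ 0.4426 -0.0372  0.005 ]
```

The cream piece is flat (height about 0), so it's no obstacle. Next I move above the standoff in front of the right wheel.

Emit:
step_arm([
  {"claw": 255,"x": 0.08,"y": 0.14,"z": -0.3,"yaw": -0.024},
  {"claw": 255,"x": 0.16,"y": 0.28,"z": -0.55,"yaw": -0.024},
  {"claw": 255,"x": 0.22,"y": 0.4,"z": -0.8,"yaw": -0.024},
  {"claw": 255,"x": 0.235,"y": 0.43,"z": -0.97,"yaw": -0.024},
  {"claw": 255,"x": 0.235,"y": 0.43,"z": -0.97,"yaw": -0.024},
  {"claw": 255,"x": 0.235,"y": 0.43,"z": -0.97,"yaw": -0.024},
])

```text
time: 2.7
position: [0.4654, -0.0162, 0.0796]
eef_rot: [[0.972, -0.237, 0.004], [-0.237, -0.972, -0.001], [0.004, 0.0, -1.0]]
contact_force: [0.9, -0.4, 0.2]
width: 0.0002
gripper_force: 0.0
```

Run:
```python
from h import *
c=cam("wrist"); a,d=arm.capture("wrist"); save("w4",a); np.savez("w4",a=a,d=d,R=c[1],t=c[2]); print(arm.observe()["position"])
```

```text
[ 0.46565435 -0.01620354  0.08013093]
```

View pics/w4.png

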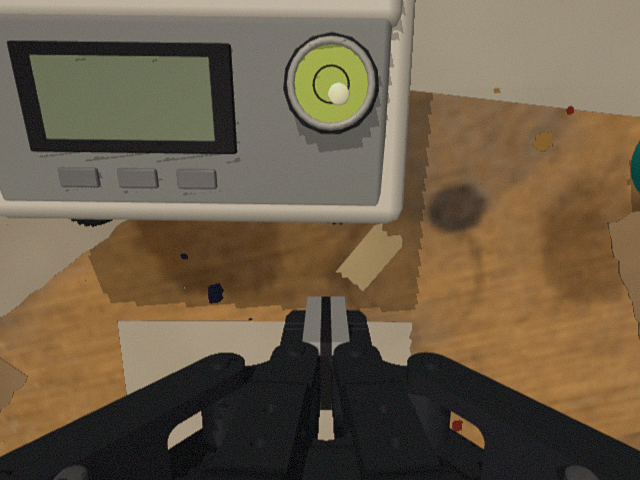

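Emit:
step_arm([
  {"claw": 255,"x": 0,"y": 0,"z": -0.18,"yaw": 0},
  {"claw": 255,"x": 0,"y": 0,"z": -0.355,"yaw": 0},
  {"claw": 255,"x": 0,"y": 0,"z": -0.355,"yaw": 0},
  {"claw": 255,"x": 0.006,"y": -0.0015,"z": -0.355,"yaw": 0},
  {"claw": 255,"x": 0.012,"y": -0.003,"z": -0.355,"yaw": 0},
  {"claw": 255,"x": 0.018,"y": -0.0045,"z": -0.355,"yaw": 0},
  {"claw": 255,"x": 0.024,"y": -0.006,"z": -0.355,"yaw": 0},
  {"claw": 255,"x": 0.03,"y": -0.0074,"z": -0.355,"yaw": 0},
  {"claw": 255,"x": 0.036,"y": -0.009,"z": -0.355,"yaw": 0},
  {"claw": 255,"x": 0.042,"y": -0.0103,"z": -0.355,"yaw": 0},
])

```text
time: 4.0
position: [0.4721, -0.0172, 0.0062]
eef_rot: [[0.972, -0.236, -0.0], [-0.236, -0.972, -0.0], [-0.0, 0.0, -1.0]]
contact_force: [0.1, 0.7, -0.8]
width: -0.0004
gripper_force: 0.0
```

Emit:
step_arm([
  {"claw": 255,"x": 0.006,"y": -0.0015,"z": 0.012,"yaw": 0},
  {"claw": 255,"x": 0.012,"y": -0.003,"z": 0.015,"yaw": 0},
  {"claw": 255,"x": 0.018,"y": -0.0044,"z": 0.015,"yaw": 0},
  {"claw": 255,"x": 0.023,"y": -0.0056,"z": 0.015,"yaw": 0},
])

```text
time: 4.5
position: [0.4767, -0.0183, 0.0093]
eef_rot: [[0.972, -0.236, -0.0], [-0.236, -0.972, -0.0], [-0.0, 0.0, -1.0]]
contact_force: [-0.0, 0.7, -0.5]
width: -0.0005
gripper_force: 0.0
```

Emit:
step_arm([
  {"claw": 255,"x": 0.005,"y": -0.0012,"z": 0,"yaw": 0},
  {"claw": 255,"x": 0.01,"y": -0.0025,"z": 0,"yaw": 0},
])

```text
time: 4.75
position: [0.4772, -0.0185, 0.009]
eef_rot: [[0.972, -0.236, -0.004], [-0.236, -0.972, 0.001], [-0.004, 0.0, -1.0]]
contact_force: [-6.0, 1.2, 3.8]
width: -0.0002
gripper_force: 3.1
```

Emit:
step_arm([
  {"claw": 255,"x": 0.004,"y": -0.001,"z": 0,"yaw": 0},
  {"claw": 255,"x": 0.008,"y": -0.002,"z": 0,"yaw": 0},
])

```text
time: 5.0
position: [0.4774, -0.0185, 0.0088]
eef_rot: [[0.972, -0.236, -0.007], [-0.236, -0.972, 0.001], [-0.007, 0.0, -1.0]]
contact_force: [-9.7, 1.2, 7.1]
width: 0.0002
gripper_force: 4.8
```

Emit:
step_arm([
  {"claw": 255,"x": -0.008,"y": 0.002,"z": 0.002,"yaw": 0},
  {"claw": 255,"x": -0.009,"y": -0.004,"z": 0.002,"yaw": 0},
  {"claw": 255,"x": -0.01,"y": -0.01,"z": 0.002,"yaw": 0},
])

```text
time: 5.38
position: [0.4767, -0.0203, 0.0092]
eef_rot: [[0.972, -0.236, -0.004], [-0.236, -0.972, 0.002], [-0.004, -0.001, -1.0]]
contact_force: [-5.2, 2.4, 2.4]
width: -0.0001
gripper_force: 3.1
```

Emit:
step_arm([
  {"claw": 255,"x": 0.0,"y": -0.013,"z": 0,"yaw": 0},
  {"claw": 255,"x": -0.004,"y": -0.027,"z": 0,"yaw": 0},
  {"claw": 255,"x": -0.008,"y": -0.041,"z": 0,"yaw": 0},
  {"claw": 255,"x": -0.012,"y": -0.055,"z": 0,"yaw": 0},
])

```text
time: 5.88
position: [0.4741, -0.0313, 0.009]
eef_rot: [[0.972, -0.236, -0.004], [-0.236, -0.972, 0.002], [-0.005, -0.001, -1.0]]
contact_force: [-5.2, 2.9, 3.0]
width: 0.0002
gripper_force: 2.8
```

```bash
cat > b.py <<'E'
from h import *
import sys
def bub(a):
    hs=cv2.cvtColor(a,cv2.COLOR_RGB2HSV); m=cv2.inRange(hs,(25,90,80),(45,255,255)); m[300:]=0
    cn=max(cv2.findContours(m,0,1)[0],key=cv2.contourArea); h=cv2.convexHull(cn); e=cv2.fitEllipse(h)
    M=np.zeros(m.shape,np.uint8); cv2.drawContours(M,[h],-1,255,-1)
    M=cv2.erode(M,np.ones((5,5)))
    b=cv2.inRange(hs,(0,0,170),(180,110,255))&M
    k=max(cv2.findContours(b,0,1)[0],key=cv2.contourArea); mu=cv2.moments(k)
    B=np.array([mu["m10"],mu["m01"]])/mu["m00"]
    return np.array(e[0]),B,e[1]
if __name__=="__main__":
    a,d=arm.capture("wrist"); save(sys.argv[1],a); np.savez(sys.argv[1],a=a)
    V,B,ax=bub(a); s=28/np.mean(ax); o=(B-V)*s; S=o[1]/5.2/.15; D=o[0]/5.2/.46
    st=arm.observe(); F=st["contact_force"]
    print("vial",V.round(1),"bub",B.round(1),"ax",np.round(ax,1),"right,front mm",o.round(2),"R",(S+D)/2,"L",(S-D)/2,"F",F.round(1),"p",st["position"].round(4),st["time"])
E
python3 -c "
from b import *
z=np.load('w4.npz'); print(bub(z['a']))"
python3 b.py w5
```

```text
(array([330.58935547,  82.92996216]), array([337.81987578,  92.52484472]), (73.46183776855469, 78.08087158203125))
vial [278.4 106.5] bub [280.8 120.8] ax [125.8 133.3] right,front mm [0.52 3.09] R 2.0903289282136686 L 1.8744796341087562 F [-6.7  1.9  2.4] p [ 0.4741 -0.0318  0.009 ] 5.925
```

Emit:
step_arm([
  {"claw": 255,"x": -0.0025,"y": -0.01,"z": 0,"yaw": 0},
  {"claw": 255,"x": -0.005,"y": -0.0195,"z": 0,"yaw": 0},
  {"claw": 255,"x": -0.02,"y": -0.016,"z": 0,"yaw": 0},
  {"claw": 255,"x": -0.034,"y": -0.0125,"z": 0,"yaw": 0},
  {"claw": 255,"x": -0.027,"y": 0.016,"z": 0,"yaw": 0},
  {"claw": 255,"x": -0.02,"y": 0.045,"z": 0,"yaw": 0},
  {"claw": 255,"x": -0.013,"y": 0.0725,"z": 0,"yaw": 0},
  {"claw": 255,"x": -0.007,"y": 0.071,"z": 0,"yaw": 0},
  {"claw": 255,"x": -0.001,"y": 0.0695,"z": 0,"yaw": 0},
  {"claw": 255,"x": 0.005,"y": 0.068,"z": 0,"yaw": 0},
  {"claw": 255,"x": 0.011,"y": 0.0667,"z": 0,"yaw": 0},
  {"claw": 255,"x": 0.016,"y": 0.0655,"z": 0,"yaw": 0},
])

```text
time: 7.42
position: [0.4771, -0.0188, 0.0093]
eef_rot: [[0.972, -0.236, -0.005], [-0.236, -0.972, 0.001], [-0.005, 0.0, -1.0]]
contact_force: [-7.4, 1.6, 5.1]
width: 0.0004
gripper_force: 3.6
```

```bash
python3 b.py w6
```

```text
vial [339.4 107.3] bub [333.8 118.5] ax [125.4 131.6] right,front mm [-1.22  2.45] R 1.3116802567242993 L 1.8230618794822535 F [-5.7  1.3  4.6] p [ 0.4771 -0.0187  0.0093] 7.475
```

Emit:
step_arm([
  {"claw": 255,"x": -0.005,"y": -0.014,"z": 0,"yaw": 0},
  {"claw": 255,"x": -0.009,"y": -0.029,"z": 0,"yaw": 0},
  {"claw": 255,"x": -0.012,"y": -0.044,"z": 0,"yaw": 0},
  {"claw": 255,"x": -0.016,"y": -0.059,"z": 0,"yaw": 0},
  {"claw": 255,"x": -0.02,"y": -0.073,"z": 0,"yaw": 0},
  {"claw": 255,"x": -0.035,"y": -0.069,"z": 0,"yaw": 0},
  {"claw": 255,"x": -0.07,"y": -0.06,"z": 0,"yaw": 0},
])

```text
time: 8.35
position: [0.4658, -0.0315, 0.0101]
eef_rot: [[0.972, -0.236, 0.002], [-0.236, -0.972, -0.001], [0.002, 0.0, -1.0]]
contact_force: [-0.5, 0.2, -0.4]
width: -0.0001
gripper_force: 0.0
```

```bash
python3 b.py w7
```

```text
vial [272.2  68.5] bub [254.3  75.4] ax [125.1 135.1] right,front mm [-3.87  1.47] R 0.13200171704413743 L 1.7504198936195041 F [-1.4  0.5 -0.6] p [ 0.4645 -0.031   0.0098] 8.4
```

Emit:
step_arm([
  {"claw": 255,"x": 0.03,"y": 0.16,"z": 0,"yaw": 0},
  {"claw": 255,"x": 0.07,"y": 0.33,"z": 0,"yaw": 0},
  {"claw": 255,"x": 0.11,"y": 0.5,"z": 0,"yaw": 0},
  {"claw": 255,"x": 0.145,"y": 0.66,"z": 0,"yaw": 0},
  {"claw": 255,"x": 0.145,"y": 0.66,"z": 0,"yaw": 0},
  {"claw": 255,"x": 0.151,"y": 0.6585,"z": 0,"yaw": 0},
  {"claw": 255,"x": 0.157,"y": 0.657,"z": 0,"yaw": 0},
  {"claw": 255,"x": 0.163,"y": 0.6555,"z": 0,"yaw": 0},
  {"claw": 255,"x": 0.169,"y": 0.654,"z": 0,"yaw": 0},
  {"claw": 255,"x": 0.175,"y": 0.6525,"z": 0,"yaw": 0},
  {"claw": 255,"x": 0.181,"y": 0.651,"z": 0,"yaw": 0},
])

```text
time: 9.78
position: [0.5014, 0.099, 0.0098]
eef_rot: [[0.972, -0.236, -0.0], [-0.236, -0.972, -0.0], [0.0, 0.0, -1.0]]
contact_force: [0.7, -0.3, 0.9]
width: 0.0003
gripper_force: 0.0
```

Emit:
step_arm([
  {"claw": 255,"x": 0.006,"y": -0.0015,"z": 0,"yaw": 0},
  {"claw": 255,"x": 0.012,"y": -0.003,"z": 0,"yaw": 0},
])

```text
time: 10.02
position: [0.5038, 0.0985, 0.0097]
eef_rot: [[0.972, -0.236, -0.0], [-0.236, -0.972, -0.0], [-0.0, 0.0, -1.0]]
contact_force: [0.5, 0.1, 0.4]
width: 0.0
gripper_force: 0.0
```

Emit:
step_arm([
  {"claw": 255,"x": 0.006,"y": -0.0015,"z": 0,"yaw": 0},
])

```text
time: 10.15
position: [0.5041, 0.0984, 0.0095]
eef_rot: [[0.972, -0.236, -0.002], [-0.236, -0.972, 0.0], [-0.002, 0.0, -1.0]]
contact_force: [-3.3, 1.1, 1.7]
width: 0.0003
gripper_force: 1.8
```

Emit:
step_arm([
  {"claw": 255,"x": 0.004,"y": -0.001,"z": 0.001,"yaw": 0},
  {"claw": 255,"x": 0.0005,"y": -0.017,"z": 0.001,"yaw": 0},
  {"claw": 255,"x": -0.0035,"y": -0.032,"z": 0.001,"yaw": 0},
  {"claw": 255,"x": -0.007,"y": -0.048,"z": 0.001,"yaw": 0},
  {"claw": 255,"x": -0.011,"y": -0.064,"z": 0.001,"yaw": 0},
  {"claw": 255,"x": -0.015,"y": -0.079,"z": 0.001,"yaw": 0},
])

```text
time: 10.9
position: [0.5022, 0.082, 0.0099]
eef_rot: [[0.972, -0.236, 0.001], [-0.236, -0.972, -0.001], [0.001, 0.001, -1.0]]
contact_force: [-0.2, 0.7, 0.9]
width: 0.0002
gripper_force: 0.2
```

```bash
python3 b.py w8
```

```text
Traceback (most recent call last):
  File "b.py", line 14, in <module>
    V,B,ax=bub(a); s=28/np.mean(ax); o=(B-V)*s; S=o[1]/5.2/.15; D=o[0]/5.2/.46
           ~~~^^^
  File "b.py", line 5, in bub
    cn=max(cv2.findContours(m,0,1)[0],key=cv2.contourArea); h=cv2.convexHull(cn); e=cv2.fitEllipse(h)
ValueError: max() iterable argument is empty
```

Emit:
step_arm([
  {"claw": 255,"x": -0.024,"y": 0.006,"z": 0,"yaw": 0},
  {"claw": 255,"x": -0.016,"y": 0.04,"z": 0,"yaw": 0},
  {"claw": 255,"x": -0.008,"y": 0.074,"z": 0,"yaw": 0},
  {"claw": 255,"x": -0.001,"y": 0.0722,"z": 0,"yaw": 0},
  {"claw": 255,"x": 0.005,"y": 0.0708,"z": 0,"yaw": 0},
  {"claw": 255,"x": 0.011,"y": 0.0694,"z": 0,"yaw": 0},
  {"claw": 255,"x": 0.0165,"y": 0.068,"z": 0,"yaw": 0},
])

```text
time: 11.82
position: [0.5037, 0.0964, 0.0097]
eef_rot: [[0.972, -0.236, -0.004], [-0.236, -0.972, 0.001], [-0.004, -0.0, -1.0]]
contact_force: [-5.7, 1.7, 4.9]
width: -0.0001
gripper_force: 3.3
```

Emit:
step_arm([
  {"claw": 255,"x": -0.003,"y": -0.015,"z": 0,"yaw": 0},
  {"claw": 255,"x": -0.007,"y": -0.03,"z": 0,"yaw": 0},
  {"claw": 255,"x": -0.0107,"y": -0.044,"z": 0,"yaw": 0},
  {"claw": 255,"x": -0.0107,"y": -0.044,"z": 0,"yaw": 0},
])

```text
time: 12.32
position: [0.502, 0.0872, 0.0096]
eef_rot: [[0.972, -0.236, -0.002], [-0.236, -0.972, 0.0], [-0.002, 0.001, -1.0]]
contact_force: [-4.4, 1.7, 2.5]
width: -0.0
gripper_force: 2.5
```

Emit:
step_arm([
  {"claw": 255,"x": -0.06,"y": 0.014,"z": 0,"yaw": 0},
  {"claw": 255,"x": -0.1,"y": -0.2,"z": 0.1,"yaw": 0},
  {"claw": 255,"x": -0.14,"y": -0.4,"z": 0.1,"yaw": 0},
  {"claw": 255,"x": -0.18,"y": -0.54,"z": 0.1,"yaw": 0},
  {"claw": 255,"x": -0.18,"y": -0.54,"z": 0.1,"yaw": 0},
  {"claw": 255,"x": -0.18,"y": -0.54,"z": 0.1,"yaw": 0},
  {"claw": 255,"x": -0.18,"y": -0.54,"z": 0.1,"yaw": 0},
])

```text
time: 13.2
position: [0.4674, -0.02, 0.03]
eef_rot: [[0.972, -0.235, 0.001], [-0.235, -0.972, -0.0], [0.001, -0.0, -1.0]]
contact_force: [0.4, 0.2, -0.1]
width: -0.0
gripper_force: 0.0
```

```bash
python3 b.py w9
```

```text
vial [322.2  76.3] bub [325.3  75.1] ax [103.8 111.3] right,front mm [ 0.81 -0.3 ] R -0.023468481748186915 L -0.36093879907633264 F [-0.8  0.4 -0.6] p [ 0.4673 -0.02    0.0299] 13.25
```

Bubble is 0.9 mm off centre, so the scale is level. Next, the bottle.

Run:
```python
from h import *
z=np.load("w2.npz");a=z["a"];c=(cam("wrist")[0],z["R"],z["t"])
def blob(a,box,f):
    u0,v0,u1,v1=box; m=f(cv2.cvtColor(a[v0:v1,u0:u1],cv2.COLOR_RGB2HSV)); m=cv2.morphologyEx(m,cv2.MORPH_OPEN,np.ones((3,3)))
    k=max(cv2.findContours(m,0,1)[0],key=cv2.contourArea); (x,y),r=cv2.minEnclosingCircle(k); return (x+u0,y+v0),r,cv2.boundingRect(k)
dark=lambda h:cv2.inRange(h,(0,0,0),(180,110,75))
print(blob(a,(495,40,575,115),dark))
cc=(548,70)
print("w2 cap",ray(c,cc,.067))
teal=lambda h:cv2.inRange(h,(80,100,60),(98,255,255))
for b in [(385,85,460,155),(440,165,515,235)]:
    p,r,_=blob(a,b,teal); print("teal",p,r,ray(c,p,.04))
# pan centre from top: grey disc
t=np.load("s0.npz")["a"]; T=cam("top")
print("pan",[ray(T,p,.064).round(4) for p in((295,187),(295,190))])
V=np.array([.5473,-.0382]); 
save("vb",cv2.resize(np.vstack([a[40:115,490:575]]),None,fx=5,fy=5,interpolation=cv2.INTER_CUBIC))
tt=t[145:225,250:340]; save("pn",cv2.resize(tt,None,fx=6,fy=6,interpolation=cv2.INTER_CUBIC))
x=cv2.resize(a[40:115,490:575],(340,300),interpolation=cv2.INTER_CUBIC); y=cv2.resize(tt,(450,400),interpolation=cv2.INTER_CUBIC)
w9=cv2.imread("pics/w9.png")[10:140,255:395,::-1]; w=cv2.resize(w9,(323,300))
C=np.zeros((600,800,3),np.uint8); C[:300,:340]=x; C[:400,345:795]=y; C[300:,:323]=w; save("mix",C)
```

```text
((545.9496650695801, 70.74832153320312), 22.689985275268555, (29, 11, 44, 43))
w2 cap [ 0.4905978  -0.29704795  0.067     ]
teal (422.5, 121.0) 30.203575134277344 [ 0.47396447 -0.20198095  0.04      ]
teal (475.6116523742676, 203.20388412475586) 32.5976448059082 [ 0.39278304 -0.23744376  0.04      ]
pan [array([ 0.6592, -0.009 ,  0.064 ]), array([ 0.6524, -0.0092,  0.064 ])]
```

View pics/mix.png

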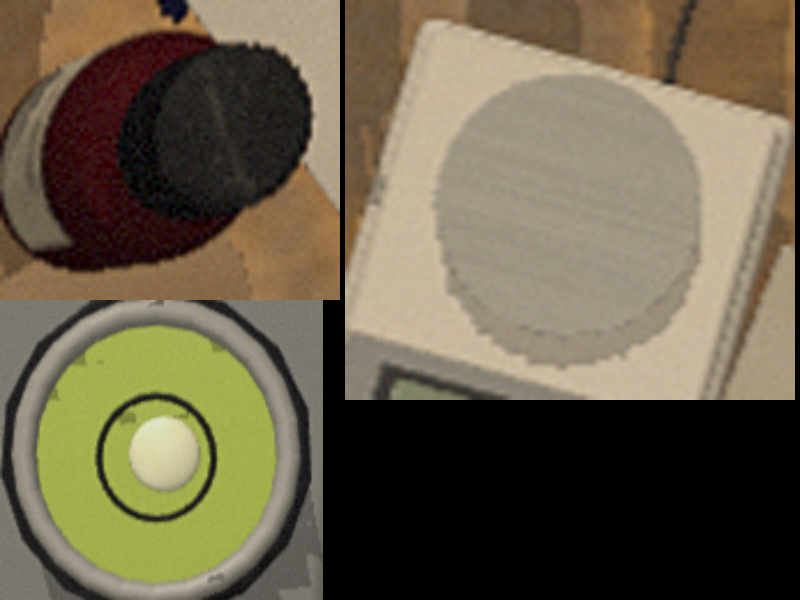

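The crop confirms the bottle (black cap, dark red body) and shows the bubble well inside its circle. Now to the bottle.

Emit:
step_arm([
  {"claw": 150,"x": -0.1,"y": 0,"z": 0.3,"yaw": 0},
  {"claw": 50,"x": -0.1,"y": -0.25,"z": 0.6,"yaw": -0.1},
  {"claw": 50,"x": 0.0,"y": -0.5,"z": 0.8,"yaw": -0.2},
  {"claw": 50,"x": 0.05,"y": -0.75,"z": 0.8,"yaw": -0.356},
  {"claw": 50,"x": 0.05,"y": -0.95,"z": 0.8,"yaw": -0.356},
  {"claw": 50,"x": 0.05,"y": -1.0,"z": 0.8,"yaw": -0.356},
  {"claw": 50,"x": 0.05,"y": -1.0,"z": 0.8,"yaw": -0.356},
])

```text
time: 14.12
position: [0.4771, -0.2204, 0.1893]
eef_rot: [[0.869, -0.495, -0.001], [-0.495, -0.869, 0.001], [-0.001, -0.001, -1.0]]
contact_force: [-0.1, 0.4, -0.5]
width: 0.0686
gripper_force: 0.0
```

Emit:
step_arm([
  {"claw": 50,"x": 0.0,"y": -0.2,"z": -0.1,"yaw": 0},
  {"claw": 50,"x": 0.0,"y": -0.38,"z": -0.3,"yaw": 0},
  {"claw": 50,"x": 0.0,"y": -0.38,"z": -0.4,"yaw": 0},
  {"claw": 50,"x": 0.0,"y": -0.38,"z": -0.4,"yaw": 0},
])

```text
time: 14.62
position: [0.4761, -0.2943, 0.1074]
eef_rot: [[0.87, -0.493, -0.004], [-0.493, -0.87, 0.004], [-0.006, -0.001, -1.0]]
contact_force: [0.4, -0.3, 0.1]
width: 0.0686
gripper_force: 0.0
```

Run:
```python
from h import *
c=cam("wrist"); a,d=arm.capture("wrist"); save("w10",a); np.savez("w10",a=a,d=d,R=c[1],t=c[2]); s=arm.observe(); print(s["position"],s["width"],px(c,(.4895,-.296,.067)))
```

```text
[ 0.47706038 -0.29494434  0.10937136] 0.0682884838839378 [313.49169631 256.27602957]
```

View pics/w10.png

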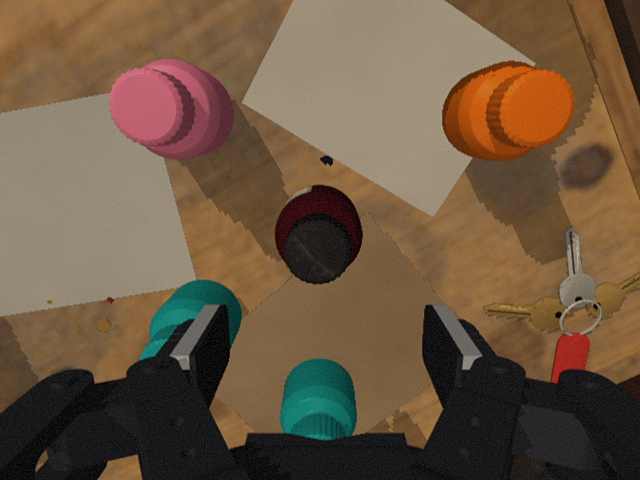

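The bottle's cap centre is at (318,250), with the neighbouring decoys clear of the fingers' descent.

Run:
```python
from h import *
z=np.load("w10.npz");c=(cam("wrist")[0],z["R"],z["t"])
P=ray(c,(318,250),.067); print(P,(P-np.array([ 0.47706038,-0.29494434,0.10937136]))/.2, ray(c,(318,226),.045))
```

```text
[ 0.49106783 -0.29927027  0.067     ] [ 0.07003724 -0.02162966 -0.2118568 ] [ 0.49656624 -0.30195692  0.045     ]
```

Emit:
step_arm([
  {"claw": 50,"x": 0.075,"y": -0.02,"z": 0,"yaw": 0},
  {"claw": 50,"x": 0.075,"y": -0.02,"z": -0.02,"yaw": 0},
  {"claw": 50,"x": 0.075,"y": -0.02,"z": -0.17,"yaw": 0},
  {"claw": 50,"x": 0.075,"y": -0.02,"z": -0.33,"yaw": 0},
  {"claw": 50,"x": 0.075,"y": -0.02,"z": -0.475,"yaw": 0},
  {"claw": 50,"x": 0.075,"y": -0.02,"z": -0.475,"yaw": 0},
])

```text
time: 15.42
position: [0.4905, -0.2993, 0.0125]
eef_rot: [[0.869, -0.494, -0.005], [-0.494, -0.869, 0.003], [-0.006, -0.001, -1.0]]
contact_force: [0.1, 0.0, -0.6]
width: 0.0686
gripper_force: 0.0
```

Emit:
step_arm([
  {"claw": 100,"x": 0,"y": 0,"z": 0,"yaw": 0},
  {"claw": 150,"x": 0,"y": 0,"z": 0,"yaw": 0},
  {"claw": 160,"x": 0,"y": 0,"z": 0,"yaw": 0},
  {"claw": 160,"x": 0,"y": 0,"z": 0,"yaw": 0},
  {"claw": 160,"x": 0,"y": 0,"z": 0,"yaw": 0},
], squeeze=25)

```text
time: 16.05
position: [0.4934, -0.3017, 0.0172]
eef_rot: [[0.869, -0.495, 0.004], [-0.495, -0.869, -0.002], [0.004, 0.0, -1.0]]
contact_force: [0.5, 0.7, 6.4]
width: 0.0467
gripper_force: 26.3
```

Emit:
step_arm([
  {"claw": 160,"x": 0,"y": 0,"z": 0.1,"yaw": 0},
  {"claw": 160,"x": 0,"y": 0,"z": 0.3,"yaw": 0},
  {"claw": 160,"x": 0,"y": 0,"z": 0.55,"yaw": 0},
  {"claw": 160,"x": 0.05,"y": 0.1,"z": 0.7,"yaw": 0},
  {"claw": 160,"x": 0.15,"y": 0.28,"z": 0.75,"yaw": 0},
  {"claw": 160,"x": 0.28,"y": 0.46,"z": 0.75,"yaw": 0},
  {"claw": 160,"x": 0.4,"y": 0.64,"z": 0.75,"yaw": 0},
  {"claw": 160,"x": 0.5,"y": 0.8,"z": 0.75,"yaw": 0},
  {"claw": 160,"x": 0.5,"y": 0.8,"z": 0.75,"yaw": 0},
])

```text
time: 17.18
position: [0.5926, -0.1383, 0.1641]
eef_rot: [[0.871, -0.491, -0.001], [-0.491, -0.871, 0.001], [-0.002, -0.0, -1.0]]
contact_force: [-1.1, -0.3, -0.9]
width: 0.0466
gripper_force: 26.1
```

Emit:
step_arm([
  {"claw": 160,"x": 0.1,"y": 0.2,"z": 0,"yaw": 0},
  {"claw": 160,"x": 0.22,"y": 0.42,"z": 0,"yaw": 0},
  {"claw": 160,"x": 0.3,"y": 0.58,"z": -0.05,"yaw": 0},
  {"claw": 160,"x": 0.34,"y": 0.65,"z": -0.15,"yaw": 0},
  {"claw": 160,"x": 0.34,"y": 0.65,"z": -0.25,"yaw": 0},
  {"claw": 160,"x": 0.34,"y": 0.65,"z": -0.33,"yaw": 0},
  {"claw": 160,"x": 0.34,"y": 0.65,"z": -0.34,"yaw": 0},
  {"claw": 160,"x": 0.34,"y": 0.65,"z": -0.34,"yaw": 0},
])

```text
time: 18.18
position: [0.66, -0.0118, 0.0972]
eef_rot: [[0.868, -0.496, 0.0], [-0.496, -0.868, -0.0], [0.0, 0.0, -1.0]]
contact_force: [-0.7, -0.0, -1.0]
width: 0.0463
gripper_force: 26.3
```

Run:
```python
from h import *
s=arm.observe(); print(s["position"],s["contact_force"])
a,d=arm.capture("side"); np.savez("s2",a=a); w,_=arm.capture("wrist"); t,_=arm.capture("top")
C=np.zeros((600,800,3),np.uint8)
C[:300,:400]=cv2.resize(w,(400,300)); C[:300,400:]=cv2.resize(a[190:310,220:380],(400,300)); C[300:,:400]=cv2.resize(t[135:255,220:380],(400,300)); save("mix2",C)
```

```text
[ 0.65995317 -0.01183255  0.09719155] [-0.6718173  -0.01443784 -1.01030142]
```

Emit:
step_arm([
  {"claw": 160,"x": 0.005,"y": 0.015,"z": -0.01,"yaw": 0},
  {"claw": 160,"x": 0.005,"y": 0.015,"z": -0.022,"yaw": 0},
  {"claw": 160,"x": 0.005,"y": 0.015,"z": -0.034,"yaw": 0},
  {"claw": 160,"x": 0.005,"y": 0.015,"z": -0.046,"yaw": 0},
  {"claw": 160,"x": 0.005,"y": 0.015,"z": -0.055,"yaw": 0},
  {"claw": 160,"x": 0.005,"y": 0.015,"z": -0.062,"yaw": 0},
  {"claw": 160,"x": 0.005,"y": 0.015,"z": -0.066,"yaw": 0},
])

```text
time: 19.2
position: [0.661, -0.0078, 0.0836]
eef_rot: [[0.869, -0.495, -0.0], [-0.495, -0.869, -0.0], [-0.0, 0.0, -1.0]]
contact_force: [-0.4, -0.4, -1.4]
width: 0.0464
gripper_force: 26.3
```

Emit:
step_arm([
  {"claw": 160,"x": 0,"y": 0,"z": -0.004,"yaw": 0},
  {"claw": 160,"x": 0,"y": 0,"z": -0.008,"yaw": 0},
  {"claw": 160,"x": 0,"y": 0,"z": -0.012,"yaw": 0},
  {"claw": 160,"x": 0,"y": 0,"z": -0.012,"yaw": 0},
])

```text
time: 19.7
position: [0.661, -0.0078, 0.0812]
eef_rot: [[0.869, -0.495, -0.0], [-0.495, -0.869, -0.0], [-0.0, 0.0, -1.0]]
contact_force: [0.1, -1.2, -1.1]
width: 0.0465
gripper_force: 26.3
```

Emit:
step_arm([
  {"claw": 160,"x": 0,"y": 0,"z": -0.003,"yaw": 0},
  {"claw": 160,"x": 0,"y": 0,"z": -0.006,"yaw": 0},
])

```text
time: 19.95
position: [0.6611, -0.0078, 0.0804]
eef_rot: [[0.869, -0.495, 0.0], [-0.495, -0.869, -0.0], [0.0, 0.0, -1.0]]
contact_force: [-0.9, 0.2, 0.5]
width: 0.0465
gripper_force: 26.4
```

Emit:
step_arm([
  {"claw": 160,"x": 0,"y": 0,"z": -0.002,"yaw": 0},
  {"claw": 160,"x": 0,"y": 0,"z": -0.002,"yaw": 0},
])

```text
time: 20.2
position: [0.6611, -0.0078, 0.0803]
eef_rot: [[0.869, -0.495, 0.0], [-0.495, -0.869, -0.0], [0.0, -0.0, -1.0]]
contact_force: [-1.8, 0.7, 2.1]
width: 0.046
gripper_force: 26.5
```

Contact made. Releasing slowly, then rising.

Emit:
step_arm([
  {"claw": 118,"x": 0,"y": 0,"z": 0,"yaw": 0},
  {"claw": 105,"x": 0,"y": 0,"z": 0,"yaw": 0},
  {"claw": 80,"x": 0,"y": 0,"z": 0,"yaw": 0},
  {"claw": 55,"x": 0,"y": 0,"z": 0.01,"yaw": 0},
  {"claw": 55,"x": 0,"y": 0,"z": 0.02,"yaw": 0},
])

```text
time: 20.82
position: [0.6611, -0.0078, 0.0838]
eef_rot: [[0.869, -0.495, -0.0], [-0.495, -0.869, -0.0], [-0.0, 0.0, -1.0]]
contact_force: [-0.1, -0.5, 0.3]
width: 0.067
gripper_force: 0.0
```

Emit:
step_arm([
  {"claw": 55,"x": 0,"y": 0,"z": 0.04,"yaw": 0},
  {"claw": 55,"x": 0,"y": 0,"z": 0.15,"yaw": 0},
  {"claw": 55,"x": 0,"y": 0,"z": 0.35,"yaw": 0},
  {"claw": 55,"x": 0,"y": 0,"z": 0.55,"yaw": 0},
  {"claw": 55,"x": -0.2,"y": 0.05,"z": 0.7,"yaw": 0.2},
  {"claw": 55,"x": -0.45,"y": 0.07,"z": 0.8,"yaw": 0.36},
  {"claw": 55,"x": -0.7,"y": 0.1,"z": 0.8,"yaw": 0.36},
  {"claw": 55,"x": -0.95,"y": 0.12,"z": 0.8,"yaw": 0.36},
  {"claw": 55,"x": -1.0,"y": 0.12,"z": 0.8,"yaw": 0.36},
  {"claw": 55,"x": -1.0,"y": 0.12,"z": 0.8,"yaw": 0.36},
  {"claw": 55,"x": -1.0,"y": 0.12,"z": 0.8,"yaw": 0.36},
])

```text
time: 22.2
position: [0.4622, 0.016, 0.244]
eef_rot: [[0.972, -0.233, 0.001], [-0.233, -0.972, -0.0], [0.001, -0.0, -1.0]]
contact_force: [-1.4, -0.1, -1.5]
width: 0.067
gripper_force: 0.0
```

```bash
python3 b.py w12
python3 - <<'E'
from h import *
a=cv2.imread("pics/w12.png")[:,:,::-1]; s,_=arm.capture("side"); t,_=arm.capture("top")
C=np.zeros((600,800,3),np.uint8)
C[:300,:400]=cv2.resize(a,(400,300)); C[:300,400:]=cv2.resize(s[180:330,210:410],(400,300)); C[300:,:400]=cv2.resize(t[135:285,200:400],(400,300))
C[300:,400:700]=cv2.resize(t[146:226,255:335],(300,300)); save("mix3",C)
E
```

```text
vial [369.9  94. ] bub [371.1  93.1] ax [35.9 38.6] right,front mm [ 0.91 -0.68] R -0.2430067095531526 L -0.6244235612001816 F [ 0.1  1.1 -0.3] p [0.4622 0.016  0.2437] 22.25
```

View pics/mix3.png

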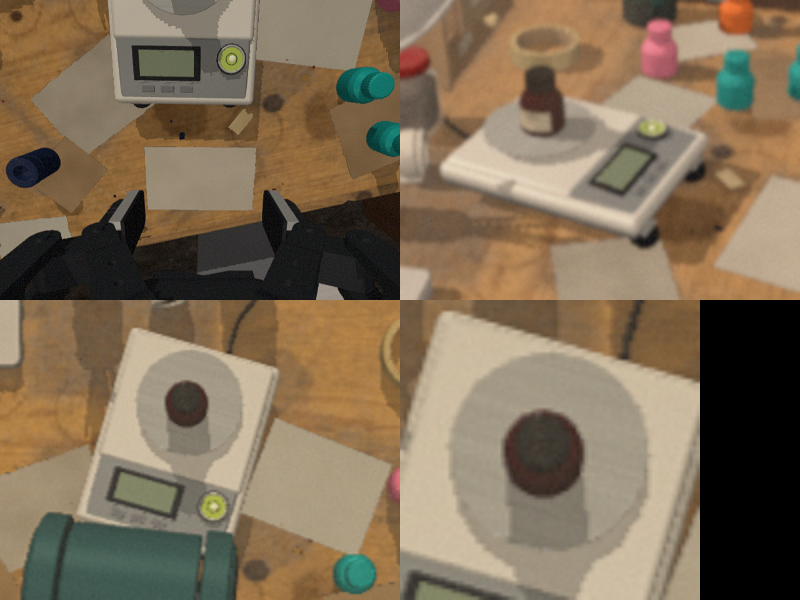

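The bottle stands upright on the middle of the pan (top crop, about (543,450) on a pan centred at (548,450)). The bubble is about 1.1 mm from centre and the gripper is clear.

```bash
python3 -c "
from cell import arm
print(arm.finish_job())"
```

```text
the job is handed in; nothing more can be done
None
```

The job is handed in at about 22 s of the 72 s allowed: the scale is level with the bubble about 1.1 mm off centre (2.1 mm allowed), and the ink bottle stands upright on the middle of the pan; the right wheel's first touch briefly reached about 12 N in total, right at the harm limit.

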